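# Lay an angle bracket down against its stops

## Robot

A 6-joint arm with a two-finger parallel gripper is mounted at the origin on a cart in front of the work surface, level with it; the furniture and walls round the work are solid. World frame = base frame: x ahead of the robot, y to its left, z up, the work surface at z = 0. Lengths are in m, angles in rad, forces in N, time in s.
With the tool pointing down it reaches from about 0.3 to 0.775 m from the base axis. Payload 14.6 kg.
Tool frame: the origin (TCP) lies midway between the tips of the shut fingers; the grasp point (between the pads) lies 19 mm behind it (ctrl.pinch_z is the distance from the TCP to the grasp point, in m); z points along the fingers, y is the line along which they close (so a half turn about z gives the same grasp; the last joint's range is limited). The gripper opens to 94 mm and grips with 3 to 60 N. Pads are 16 mm wide; open, the fingers measure 119 mm over their backs; the gripper's body (75 mm by 177 mm) begins 78 mm behind the grasp point.
Start: joints at [1.15, 0.3, 1.521, -0, 1.321, -0.067], TCP at [0.191, 0.516, 0.205] pointing down, gripper open.
Joint ranges: [-3.03, 3.03], [-0.79, 2.21], [0.23, 2.52], [-1.04, 4.18], [0, 3.07], [-2.55, 2.55]. Speed limits (rad/s): [2.22, 2.22, 2.57, 3.14, 3.14, 3.14].

## Interface

Orientations are given as [roll, pitch, yaw] about the fixed x, y, z axes, in that order (R = Rz(yaw) Ry(pitch) Rx(roll)).
In Python, from station import ctrl gives the robot as it stands.
- The arm moves only by the tool jog_arm, never from a script. Its argument "motion" is a list of rows, each a list of 7 numbers: the shift along the tool's x, y, z in m, then the turn, a rotation vector about the tool's x, y, z in rad, then the opening, from -1 (shut) to 1 (fully open). In form: [[tx, ty, tz, rx, ry, rz, gripper], ...]. A call has 1 to 5 rows; each row shifts and turns the commanded pose from where the row before left it, along the tool's axes as they then stand; what a row does not reach is not made up. A row lasts 1/10 s, in which the tool goes at most 50 mm and 8.59 degrees, less where a joint would pass 70% of its speed; a pose out of reach is approached as far as the arm can. A call is refused whole if a number of a shift passes 0.05 or a number of a turn 0.15, either way. A call with a gripper value outside its range is refused whole. The fingers move at their own pace and stop on an object; "squeeze" is the grip in N (left out, the last holds). Time passes only in rows, so rows that do not move let the fingers close. It gives the time, the measured TCP pose, the force, the opening and the grip force at its end, in the units of the state.
- ctrl.get_obs(): the state, without advancing time (a new reading comes with each control period).
- ctrl.camera(name): name is "side" or "top"; returns the picture (384x512x3 uint8, red, green, blue); there is no depth.
- ctrl.camera_model(name): a dict with "intrinsics" (3x3 intrinsics, pixels), "k1" (the pictures are not rectified: a ray, as slopes to the right and down, at radius r is drawn at 1 + k1 r^2 times it, then the intrinsics apply), "rvec" (rotation vector, rad) and "tvec" (3), from world to camera coordinates, as OpenCV has them. Camera axes: x right, y down, z forward; pixel columns grow to the right and rows downward; lengths in m; the calibration is good to about 2 mm. A picture is of the moment at which its call begins. camera_model takes no time and is no camera call.
- ctrl.hand_in(): hands the job in; it is judged then, once.
The state is a dict: "time_s": time; "qpos": joint angles; "joint_vel": joint speeds; "tau": joint torques, N m; "ee_pos": TCP position; "eef_rot": TCP orientation; "force": force on the tool from outside, world axes, zero at the start; "moment": the same for the moment, N m; "grip_width": finger opening in m; "grip_force": force on a finger pad.
Only numpy, scipy, OpenCV 4.12 (cv2) and the standard library are available. Lean on these libraries where they do the work, as an engineer would, in place of code of your own. Each camera call takes 0.05 s, during which the arm holds its last target. There are 200 camera calls.

## Task

With the fingertips, push the standing yellow angle bracket squarely up against both brass stops, then tip it over away from its foot so that its upright lies flat on the rubber between the stops, with the foot standing up against them. Control it with the fingertips past its balance point and ease it down gently; it must not drop over by itself. Do not pick the bracket up or disturb the other things on the desk, and finish clear of it.

Things in the scene. Friction and masses are not known exactly. Their poses are not given: they have to be found in the camera images.
- bracket: Yellow L-shaped angle bracket, loose, about 0.25 kg, standing on its foot on the board. Origin: middle of the lower front edge; z up the upright, x out of the upright's plain front face, to the stops. Foot: plate 100 mm wide (y), 8 mm thick, x = -70 to 0 mm. Upright: plate 50 mm wide, 7 mm thick (x = -7 to 0), top at z = 100 mm. Over the foot, behind the upright, is open space.
- nose_left (a point): point on the rounded front edge of the bracket's foot, 40 mm to the bracket's left (+y) of the middle, 4 mm above the foot's underside
- nose_right (a point): point on the rounded front edge of the bracket's foot, 40 mm to the bracket's right (-y), 4 mm above the foot's underside
- top_edge (a point): middle of the front face of the bracket's upright at its upper end, 100 mm above the foot's underside
- stop_board: Fixed aluminium board, 220 x 136 mm, with a black rubber top 10 mm above the desk (friction about 1). Origin: on the desk, midway between two brass stops, in the plane of their faces; +x is the way to push and tip the bracket, z up. Board: x = -122 to +98 mm. Stop blocks: x = 0 to 18 mm, y = 37 to 59 and -59 to -37 mm, 16 mm high above the rubber.
- film_can: bystander, loose: black film can with a grey lid, upright, 34 mm across, 53 mm tall; origin under its middle. Leave it where it stands.
- yellow_carton: bystander, loose: yellow carton, 46 x 62 mm, 78 mm tall, upright; origin under its middle. Leave it where it stands.
- pin_jar: bystander, loose: clear jar of pins with a white lid, 48 mm across, 46 mm tall; origin under its middle. Leave it where it stands.
- mug: bystander, loose: blue and white mug, 78 mm across, 92 mm tall, with a handle; origin under its middle. Leave it where it stands.
- loupe: bystander, loose: black loupe with a silver ring, 41 mm across, 38 mm tall; origin under its middle. Leave it where it stands.
- bracket_com (a point): Bracket's centre of mass, 23 mm behind its front face, 22 mm above its underside: tipped about the foot's rounded front edge (radius 4 mm) it balances at about 47 degrees from standing; beyond that it falls forward unless something ahead of the foot's upper face holds it back.
- stop_mid (a point): Midway between the stop faces, on the rubber. The upright (50 mm) passes through the 74 mm gap between the stops, the foot (100 mm) does not. When the bracket lies flat with its foot up against the stops, its origin is 8 mm behind this point (towards the board's -x).
- vial_3: bystander, loose: glass vial with a red cap, upright, 26 mm across, 68 mm tall; origin under its middle. Leave it where it stands.
Not all that is in view belongs to the job. Leave any purple look-alike of the bracket alone.

How it is judged:
By the outcome, as a careful person would: the job done as asked, in the order asked, and still so for the second after the job is handed in, with the robot touching nothing.
It also fails if it takes over 67 s, if anything falls off the work surface, if the arm or the gripper's body presses on something with over 40 N, if the wrist force passes 120 N, or if a joint passes its speed limit or range.

## Working session

There is one attempt and no reset: what is moved stays moved. The work goes in short steps, Python scripts to look and compute and a tool call to move; the robot and the scene stay as the last step left them, time stands still between calls to the robot, and variables do not carry over. Pictures are saved under pics/ and viewed, at most 10 in all, crops included, and the job is handed in when it is done.

Besides the shell and the picture viewer there is one more tool, called after "Request:" as name([rows], argument=value, ...), one row to a line, values as JSON. jog_arm: Moves the arm, as the interface text tells. Its arguments: {"type":"object","properties":{"motion":{"type":"array"},"squeeze":{"type":"number"}},"required":["motion"]}

```bash
mkdir -p pics; cat > h.py <<'E'
import numpy as np,cv2
from station import ctrl
def proj(n,P):
    m=ctrl.camera_model(n);R=cv2.Rodrigues(np.array(m['rvec'],float))[0];t=np.array(m['tvec'],float).ravel()
    c=np.atleast_2d(P)@R.T+t;s=c[:,:2]/c[:,2:];s=s*(1+m['k1']*(s**2).sum(1,keepdims=True))
    K=np.array(m['intrinsics']);return s@K[:2,:2].T+K[:2,2]
def ray(n,uv,z):
    m=ctrl.camera_model(n);R=cv2.Rodrigues(np.array(m['rvec'],float))[0];t=np.array(m['tvec'],float).ravel()
    K=np.array(m['intrinsics']);d=(np.atleast_2d(uv)-K[:2,2])@np.linalg.inv(K[:2,:2]).T
    s=d.copy()
    for _ in range(20): s=d/(1+m['k1']*(s**2).sum(1,keepdims=True))
    v=np.c_[s,np.ones(len(s))]@R;o=-R.T@t
    return o+v*((z-o[2])/v[:,2])[:,None]
def snap(n,f):
    im=ctrl.camera(n);cv2.imwrite('pics/'+f,cv2.resize(im[:,:,::-1],(800,600),interpolation=cv2.INTER_CUBIC));np.save('pics/'+f+'.npy',im);return im
E
python3 - <<'E'
from h import *
for n in('side','top'):
    snap(n,n+'0.png');m=ctrl.camera_model(n);R=cv2.Rodrigues(np.array(m['rvec'],float))[0];print(n,-R.T@np.ravel(m['tvec']),R[2],m['k1'])
print(ctrl.get_obs(),ctrl.pinch_z)
E
```

```text
side [ 0.19131439 -0.69524662  0.82080749] [ 0.36343754  0.62905412 -0.68717107] 0.025400945732830686
top [ 0.48494606 -0.02540845  1.44482085] [ 0.04785968  0.00349165 -0.99884797] 0.04176534148412256
{'time_s': 0.1, 'qpos': array([ 1.15039917e+00,  3.00445796e-01,  1.52150280e+00, -6.70575533e-06,
        1.32068416e+00, -6.65911149e-02]), 'joint_vel': array([ 6.96239496e-04, -1.48252367e-05, -1.27291247e-03, -1.00744649e-03,
        7.96367130e-04,  1.62109538e-04]), 'tau': array([ 1.89027873e-03, -5.32638967e+01, -3.53287768e+01,  7.09854439e-02,
        2.34634423e-02, -8.92676712e-05]), 'ee_pos': array([0.19046635, 0.51572704, 0.20493332]), 'eef_rot': array([-3.14055442e+00, -6.27293629e-05,  2.78778824e+00]), 'force': array([-0.33346747,  0.08119538, -0.15137752]), 'moment': array([0.01627564, 0.04287469, 0.03499905]), 'grip_force': 0.0, 'grip_width': 0.09371125039672422} 0.0188
```

View pics/top0.png

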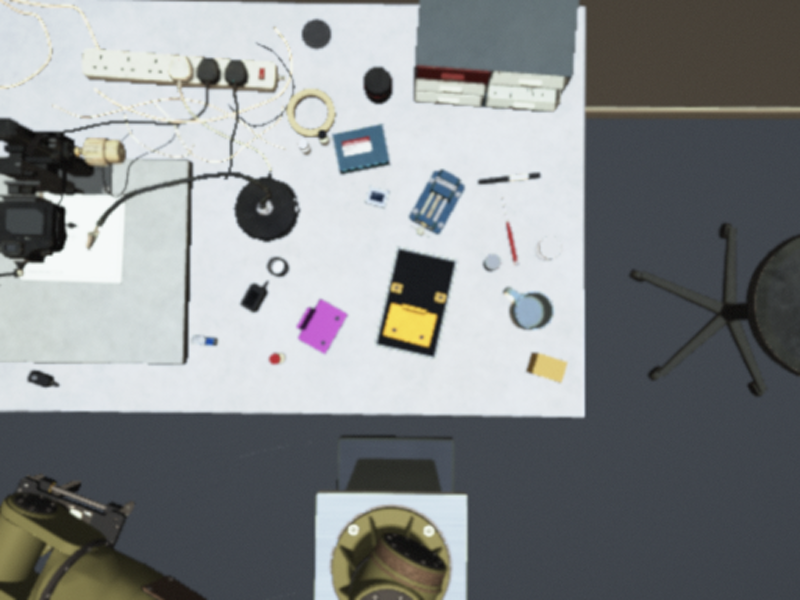

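View pics/side0.png

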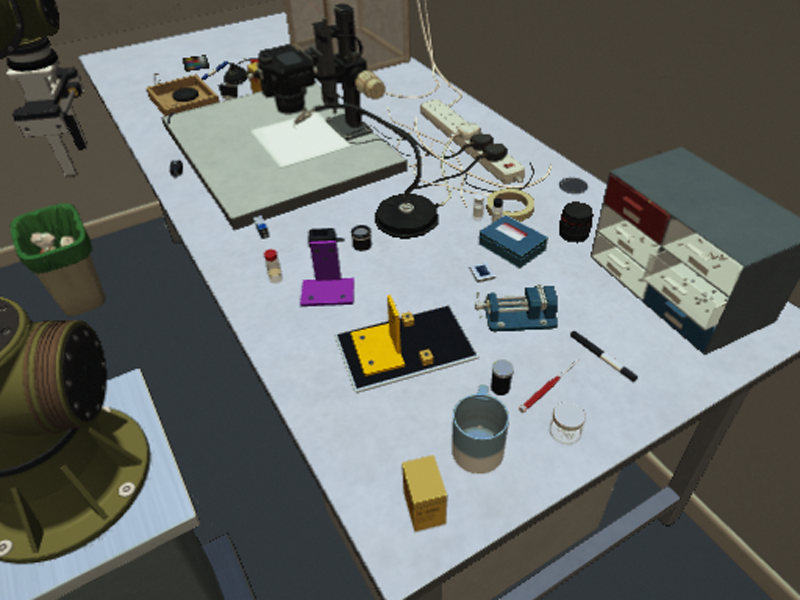

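Top view shows the board at about (415,302) with the stops at (397,288) and (440,297) and the bracket's foot at (410,327). The side view confirms the bracket is standing. I'll crop in for exact corners.

```bash
python3 - <<'E'
import numpy as np,cv2
a=np.load('pics/top0.png.npy')[155:232,236:296];b=np.load('pics/side0.png.npy')[180:255,210:310]
f=lambda x,s:cv2.resize(x[:,:,::-1],None,fx=s,fy=s,interpolation=cv2.INTER_CUBIC)
A=f(a,7);B=f(b,7)
c=np.zeros((600,800,3),np.uint8);A=f(a,6);c[:A.shape[0],:A.shape[1]]=A
B=f(b,4);c[:B.shape[0],400:800]=B;cv2.imwrite('pics/crop0.png',c)
E
```

```text
(no output)
```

View pics/crop0.png

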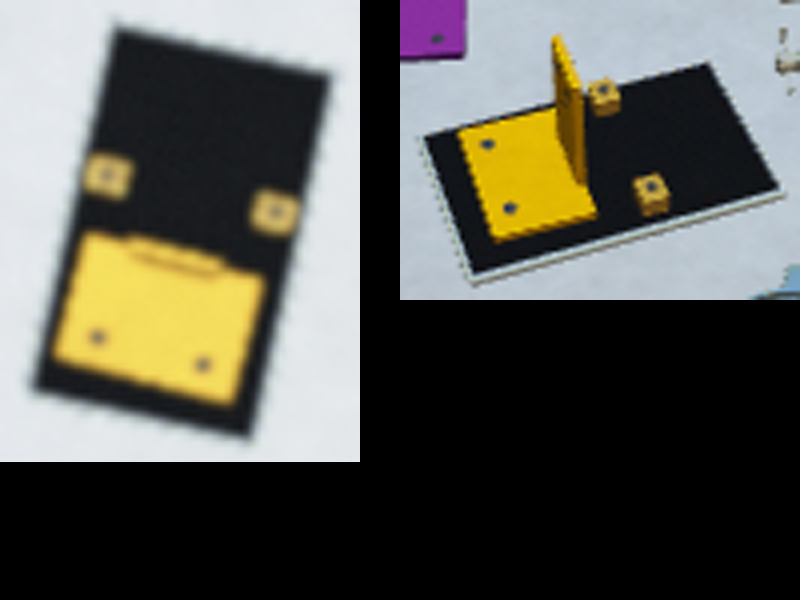

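```bash
cat > fit.py <<'E'
from h import *
from scipy.optimize import least_squares
def T(p,L): 
    c,s=np.cos(p[2]),np.sin(p[2]);L=np.array(L,float);return np.c_[p[0]+c*L[:,0]-s*L[:,1],p[1]+s*L[:,0]+c*L[:,1],L[:,2]]
def fit(obs):
    f=lambda p:np.concatenate([(proj(n,T(p,L))-uv).ravel() for n,L,uv in obs])
    r=least_squares(f,[.45,0,-.2],loss='soft_l1');return r.x,f(r.x).round(1)
E
python3 - <<'E'
from fit import *
t=lambda a:(np.array(a)+.5)/6-.5+[236,155]
s=lambda a:(np.array(a)+.5)/4-.5+[210,180]
B=[(.098,.068,.01),(.098,-.068,.01),(-.122,-.068,.01),(-.122,.068,.01)]
b,r=fit([('top',B,t([(115,28),(331,72),(252,437),(35,389)])),('side',B,s([(309,64),(381,188),(72,272),(25,138)]))]);print('board',b,r)
F=[(0,.05,.018),(0,-.05,.018),(-.07,-.05,.018),(-.07,.05,.018)]
k,r=fit([('top',F,t([(85,233),(264,278),(235,404),(54,359)])),('side',F[1:],s([(196,213),(97,240),(60,130)]))]);print('brk',k,r)
c,s_=np.cos(b[2]),np.sin(b[2]);d=k[:2]-b[:2];print('bracket in board',d@[c,s_],d@[-s_,c],np.degrees(k[2]-b[2]))
S=[(0,.037,.026),(0,.059,.026),(0,-.037,.026),(0,-.059,.026),(.018,.037,.026)]
print((proj('top',T(b,S))-[236,155]+.5)*6-.5)
for n,uv in dict(vial=(276,359),film=(491,262),mug=(530,311),carton=(547,367)).items(): print(n,ray('top',(np.array(uv)+.5)/1.5625-.5,.05))
E
```

```text
board [ 0.56930342 -0.04878324 -0.20896574] [-1.6 -2.8  1.9 -1.3  0.9  2.  -2.7  1.   0.7 -1.7  1.8  0.4 -0.6  2.
 -2.1 -1. ]
brk [ 0.54215464 -0.04305924 -0.2371797 ] [ 0.5  0.2 -0.2  0.1 -0.6 -0.5  0.4 -0.5  0.6 -0.1 -0.6 -0.2 -0.6  0.6]
bracket in board -0.02774561715203848 -3.249127608922955e-05 -1.6165409284199508
[[120.91367141 191.95001498]
 [ 82.08126177 183.2312058 ]
 [251.65448125 221.29850752]
 [290.56900975 230.03220571]
 [128.07142115 160.24769592]]
vial [[0.43264466 0.24222016 0.05      ]]
film [[ 0.64007966 -0.20227371  0.05      ]]
mug [[ 0.53872693 -0.28383426  0.05      ]]
carton [[ 0.42324703 -0.31917146  0.05      ]]
```

Crop: rubber corners at (115,28),(331,72),(252,437),(35,389), stop tops at (108,176),(276,213), bracket foot about 28 mm short of the stops and slightly turned. The rubber seems inset from the board edge, so I'll refit using the stops and print the tool waypoints.

```bash
python3 - <<'E'
from fit import *
t=lambda a:(np.array(a)+.5)/6-.5+[236,155]
s=lambda a:(np.array(a)+.5)/4-.5+[210,180]
S=[(.009,.048,.026),(.009,-.048,.026)]
for i in (.006,.008,.010):
    B=[(.098-i,.068-i,.01),(.098-i,-.068+i,.01),(-.122+i,-.068+i,.01),(-.122+i,.068-i,.01)]
    b,r=fit([('top',B+S,t([(115,28),(331,72),(252,437),(35,389),(108,176),(276,213)])),('side',B+S,s([(309,64),(381,188),(72,272),(25,138),(205,90),(252,188)]))]);print(i,b,r)
k=np.array([.54215,-.04306,-.2372])
c,s_=np.cos(b[2]),np.sin(b[2]);d=k[:2]-b[:2];print('bracket in board',d@[c,s_],d@[-s_,c],np.degrees(k[2]-b[2]))
np.save('board.npy',b)
print(T(b,[(-.12,0,0),(-.116,0,0),(-.078,0,0)]))
E
```

```text
0.006 [ 0.56841952 -0.04981202 -0.20916248] [ 0.1 -0.4  0.1  0.3 -0.2  0.1 -0.3 -0.1 -0.2 -0.4  0.1 -0.3 -0.5  0.5
 -1.2 -0.2  0.9 -0.   0.5  0.2 -0.3  0.4 -0.   0.2]
0.008 [ 0.56819979 -0.04991955 -0.21065342] [ 0.6  0.4 -0.5  0.9 -0.7 -0.5  0.4 -0.5 -0.1 -0.4  0.1 -0.2 -0.9  1.2
 -2.3 -0.4  1.4 -0.8  1.3  0.6 -0.3  0.4 -0.1  0.3]
0.01 [ 0.56809222 -0.04997061 -0.21362137] [ 1.2  1.1 -1.2  1.4 -1.2 -1.2  1.1 -1.  -0.1 -0.4  0.1 -0.1 -1.2  1.9
 -3.3 -0.6  1.8 -1.6  2.2  0.8 -0.2  0.4 -0.1  0.3]
bracket in board -0.02681759057517496 0.001253767341985566 -1.35095574976127
[[ 0.45081987 -0.02453057  0.        ]
 [ 0.45472894 -0.02537857  0.        ]
 [ 0.49186519 -0.03343458  0.        ]]
```

Request:
jog_arm([
  [-0.0285,-0.0279,0,0,0,0,0.36],
  [-0.0285,-0.0279,0,0,0,0,0.36],
  [-0.0285,-0.0279,0,0,0,0,0.36],
  [-0.0285,-0.0279,0,0,0,0,0.36],
  [-0.0285,-0.0279,0,0,0,0,0.36],
])

```text
time_s: 0.6
ee_pos: [0.2761, 0.3342, 0.2052]
eef_rot: [-3.141, -0.0, 2.788]
force: [0.5, 0.8, 0.7]
grip_width: 0.0639
grip_force: 0.0
```

Request:
jog_arm([
  [-0.0285,-0.0279,0,0,0,0,0.36],
  [-0.0285,-0.0279,0,0,0,0,0.36],
  [-0.0285,-0.0279,0,0,0,0,0.36],
  [-0.0285,-0.0279,0,0,0,0,0.36],
  [-0.0285,-0.0279,0,0,0,0,0.36],
])

```text
time_s: 1.1
ee_pos: [0.3615, 0.1539, 0.2054]
eef_rot: [3.142, -0.0, 2.788]
force: [0.0, -0.3, -0.8]
grip_width: 0.0634
grip_force: 0.0
```

Request:
jog_arm([
  [-0.0285,-0.0279,0,0,0,0,0.36],
  [-0.0285,-0.0279,0,0,0,0,0.36],
  [-0.0285,-0.0279,0,0,0,0,0.36],
  [-0.0285,-0.0279,0,0,0,0,0.36],
  [-0.0285,-0.0279,0,0,0,0,0.36],
])

```text
time_s: 1.6
ee_pos: [0.4469, -0.0265, 0.2053]
eef_rot: [-3.142, -0.0, 2.788]
force: [0.3, 0.2, 0.8]
grip_width: 0.0641
grip_force: 0.0
```

Request:
jog_arm([
  [0,0,0,0,0,-0.1446,0.36],
  [0,0,0,0,0,0,0.36],
  [0,0,0,0,0,0,0.36],
])

```text
time_s: 1.9
ee_pos: [0.4463, -0.0244, 0.2053]
eef_rot: [3.142, -0.0, 2.929]
force: [1.1, 0.4, 0.3]
grip_width: 0.064
grip_force: 0.0
```

Request:
jog_arm([
  [0,0,0.04,0,0,0,0.36],
  [0,0,0.04,0,0,0,0.36],
  [0,0,0.04,0,0,0,0.36],
  [0,0,0.03,0,0,-0.003,0.36],
  [0,0,0.02,0,0,0,0.36],
])

```text
time_s: 2.4
ee_pos: [0.4455, -0.0238, 0.0336]
eef_rot: [-3.141, -0.002, 2.933]
force: [0.4, -0.3, 0.2]
grip_width: 0.0639
grip_force: 0.0
```

Request:
jog_arm([
  [0,0,0.01,0,0,0,0.36],
  [0,0,0.009,0,0,0,0.36],
  [0,0,0.0035,0,0,0,0.36],
  [0,0,0,0,0,0,0.36],
])

```text
time_s: 2.8
ee_pos: [0.4468, -0.0246, 0.0132]
eef_rot: [3.142, 0.0, 2.935]
force: [-0.5, -0.1, -0.4]
grip_width: 0.0641
grip_force: 0.0
```

```bash
python3 - <<'E'
from h import *
im=ctrl.camera('side')[150:262,190:330];cv2.imwrite('pics/s1.png',cv2.resize(im[:,:,::-1],None,fx=5,fy=5,interpolation=cv2.INTER_CUBIC))
E
```

```text
(no output)
```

View pics/s1.png

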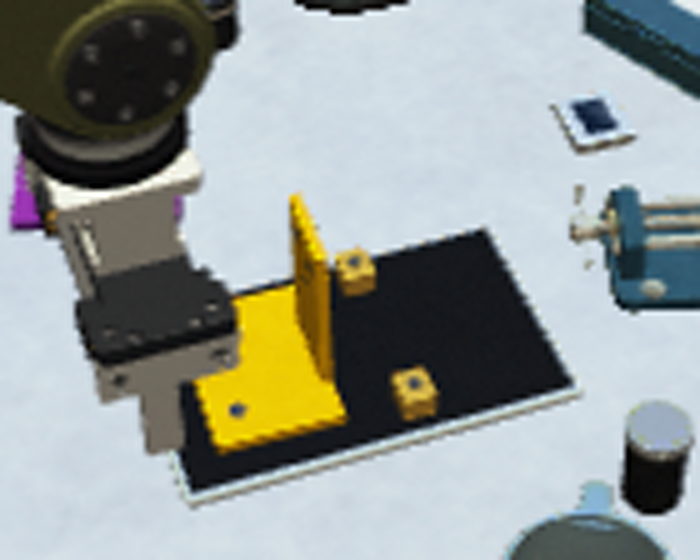

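The side view shows the open fingertips behind the foot (near fingertip at (165,440)), clear of the bracket. Now I'll push along tool −x.

Request:
jog_arm([
  [-0.006,0,0,0,0,0,0.36],
  [-0.006,0,0,0,0,0,0.36],
  [-0.003,0,0,0,0,0,0.36],
  [-0.002,0,0,0,0,0,0.36],
  [-0.002,0,0,0,0,0,0.36],
])

```text
time_s: 3.35
ee_pos: [0.4649, -0.0287, 0.0128]
eef_rot: [-3.141, -0.001, 2.935]
force: [-2.8, -1.0, 2.0]
grip_width: 0.064
grip_force: 1.7
```

Request:
jog_arm([
  [-0.002,0,0,0,0,0,0.36],
  [-0.002,0,0,0,0,0,0.36],
  [-0.002,0,0,0,0,0,0.36],
  [-0.002,0,0,0,0,0,0.36],
  [-0.002,0,0,0,0,0,0.36],
])

```text
time_s: 3.85
ee_pos: [0.4751, -0.0307, 0.0129]
eef_rot: [3.142, -0.0, 2.935]
force: [-1.1, -0.3, -0.9]
grip_width: 0.0643
grip_force: 0.9
```

Request:
jog_arm([
  [-0.002,0,0,0,0,0,0.36],
  [-0.002,0,0,0,0,0,0.36],
  [-0.002,0,0,0,0,0,0.36],
  [-0.002,0,0,0,0,0,0.36],
  [-0.002,0,0,0,0,0,0.36],
])

```text
time_s: 4.35
ee_pos: [0.4849, -0.0328, 0.0129]
eef_rot: [-3.142, -0.0, 2.935]
force: [-1.8, 1.6, -0.1]
grip_width: 0.0642
grip_force: 0.8
```

Request:
jog_arm([
  [-0.001,0,0,0,0,0,0.36],
  [-0.001,0,0,0,0,0,0.36],
  [-0.001,0,0,0,0,0,0.36],
])

```text
time_s: 4.65
ee_pos: [0.4878, -0.0334, 0.013]
eef_rot: [3.142, -0.0, 2.935]
force: [-1.2, -0.5, -0.2]
grip_width: 0.0639
grip_force: 0.9
```

Request:
jog_arm([
  [-0.001,0,0,0,0,0,0.36],
  [-0.001,0,0,0,0,0,0.36],
  [-0.001,0,0,0,0,0,0.36],
])

```text
time_s: 4.95
ee_pos: [0.4907, -0.034, 0.013]
eef_rot: [-3.142, 0.0, 2.935]
force: [-3.2, 1.9, 0.0]
grip_width: 0.0641
grip_force: 1.7
```

Request:
jog_arm([
  [-0.0005,0,0,0,0,0,0.36],
  [-0.0005,0,0,0,0,0,0.36],
])

```text
time_s: 5.15
ee_pos: [0.4909, -0.034, 0.0128]
eef_rot: [-3.142, -0.002, 2.935]
force: [-9.5, 2.6, 4.7]
grip_width: 0.0641
grip_force: 4.5
```

Request:
jog_arm([
  [-0.0005,0,0,0,0,0,0.36],
  [-0.0005,0,0,0,0,0,0.36],
])

```text
time_s: 5.35
ee_pos: [0.4911, -0.034, 0.0127]
eef_rot: [-3.142, -0.004, 2.935]
force: [-14.2, 3.1, 9.3]
grip_width: 0.064
grip_force: 7.4
```

Firm contact at the expected place. Back off, rise, turn 90°.

Request:
jog_arm([
  [0.002,0,0,0,0,0,0.36],
  [0.005,0,0,0,0,0,0.36],
  [0.006,0,-0.01,0,0,0,0.36],
  [0,0,-0.04,0,0,0,0.36],
  [0,0,-0.04,0,0,0,0.36],
])

```text
time_s: 5.85
ee_pos: [0.4791, -0.0316, 0.1045]
eef_rot: [-3.141, -0.001, 2.935]
force: [0.6, -1.1, -0.7]
grip_width: 0.0639
grip_force: 0.0
```

Request:
jog_arm([
  [0,0,-0.04,0,0,0,-0.255],
  [0,0,-0.04,0,0,0.143,-0.255],
  [0,0,0,0,0,0.143,-0.255],
  [0,0,0,0,0,0.143,-0.255],
  [0,0,0,0,0,0.143,-0.255],
])

```text
time_s: 6.35
ee_pos: [0.4797, -0.0317, 0.1841]
eef_rot: [3.141, 0.001, 2.358]
force: [0.3, 0.1, 0.7]
grip_width: 0.0351
grip_force: 0.0
```

Request:
jog_arm([
  [0,0,0,0,0,0.143,-0.255],
  [0,0,0,0,0,0.143,-0.255],
  [0,0,0,0,0,0.143,-0.255],
  [0,0,0,0,0,0.143,-0.255],
  [0,0,0,0,0,0.143,-0.255],
])

```text
time_s: 6.85
ee_pos: [0.4797, -0.0317, 0.1838]
eef_rot: [3.14, 0.0, 1.643]
force: [-1.0, 0.7, 0.2]
grip_width: 0.0348
grip_force: 0.0
```

Request:
jog_arm([
  [0,0,0,0,0,0.143,-0.255],
  [0,0,0,0,0,0,-0.255],
  [0,0,0,0,0,0,-0.255],
])

```text
time_s: 7.15
ee_pos: [0.4798, -0.0317, 0.1835]
eef_rot: [3.141, 0.0, 1.51]
force: [0.2, -0.3, -0.5]
grip_width: 0.0351
grip_force: 0.0
```

```bash
python3 - <<'E'
from h import *
im=ctrl.camera('side')[150:262,190:330];cv2.imwrite('pics/s2.png',cv2.resize(im[:,:,::-1],None,fx=5,fy=5,interpolation=cv2.INTER_CUBIC))
print(ctrl.get_obs()['qpos'])
E
```

```text
[-1.42210980e-01  1.65832554e-01  1.73963825e+00 -2.95142908e-05
  1.23556699e+00 -8.08666489e-02]
```

View pics/s2.png

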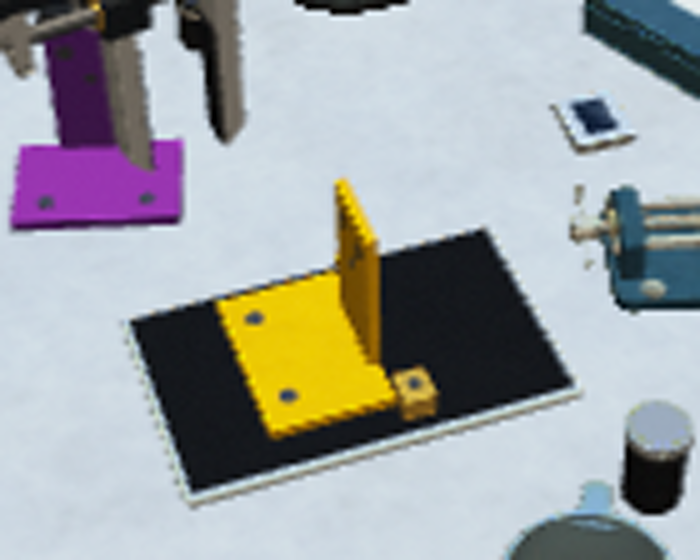

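The foot is up against the near stop at (400,400). The fingertips look bevelled on the outside, so I'll open them wider and find the fit by touch. I'll check squareness and get into position behind the upright.

```bash
python3 - <<'E'
from fit import *
s=lambda a:(np.array(a)+.5)/5-.5+[190,150]
F=[(0,-.05,.018),(-.07,-.05,.018),(-.07,.05,.018)]
k,r=fit([('side',F,s([(400,403),(272,436),(218,301)]))]);b=[.5684,-.0498,-.2092]
c,s_=np.cos(b[2]),np.sin(b[2]);d=k[:2]-b[:2];print('bracket in board',d@[c,s_],d@[-s_,c],np.degrees(k[2]-b[2]),r)
E
```

```text
bracket in board 0.0006134692009359416 0.0015159567792484238 -0.8383986189302908 [-0.2 -0.3 -0.1 -0.1  0.4  0.6]
```

Request:
jog_arm([
  [0.0007,0.015,0,0,0,0.148,0.064],
  [0,0,0,0,0,0,0.064],
  [0,0,0,0,0,0,0.064],
])

```text
time_s: 7.5
ee_pos: [0.4945, -0.032, 0.1828]
eef_rot: [-3.141, 0.0, 1.363]
force: [-0.6, -0.0, -0.1]
grip_width: 0.0494
grip_force: 0.0
```

Request:
jog_arm([
  [0,0.006,0.03,0,0,0,0.064],
  [0,0.006,0.03,0,0,0,0.064],
  [0,0,0.03,0,0,0,0.064],
  [0,0,0.016,0,0,0,0.064],
  [0,0,0.006,0,0,0,0.064],
])

```text
time_s: 8.0
ee_pos: [0.5054, -0.0344, 0.0694]
eef_rot: [-3.139, 0.0, 1.362]
force: [-0.3, -0.2, -0.2]
grip_width: 0.0502
grip_force: 0.0
```

Request:
jog_arm([
  [0,0.004,0,0,0,0,0.064],
  [0,0.004,0,0,0,0,0.064],
  [0,0.002,0,0,0,0,0.064],
  [0,0,0,0,0,0,0.064],
])

```text
time_s: 8.4
ee_pos: [0.517, -0.0368, 0.0717]
eef_rot: [3.14, -0.0, 1.358]
force: [-0.7, -0.3, 0.6]
grip_width: 0.0496
grip_force: 0.0
```

Request:
jog_arm([
  [0,0.003,0,0,0,0,0.064],
  [0,0.003,0,0,0,0,0.064],
  [0,0.002,0,0,0,0,0.064],
  [0,0.0015,0,0,0,0,0.064],
  [0,0.001,0,0,0,0,0.064],
])

```text
time_s: 8.9
ee_pos: [0.5267, -0.0389, 0.0709]
eef_rot: [-3.141, -0.0, 1.357]
force: [-1.0, 1.3, 0.9]
grip_width: 0.0499
grip_force: 0.5
```

Request:
jog_arm([
  [0,0.0015,0,0,0,0,0.064],
  [0,0.002,0,0,0,0,0.064],
  [0,0.0025,0,0,0,0,0.064],
  [0,0.0025,0.0004,0,0,0,0.064],
])

```text
time_s: 9.3
ee_pos: [0.5352, -0.0407, 0.0705]
eef_rot: [3.142, 0.0, 1.357]
force: [-0.0, -0.8, 0.6]
grip_width: 0.0501
grip_force: 0.5
```

```bash
python3 - <<'E'
from h import *
im=ctrl.camera('side')[150:262,190:330];cv2.imwrite('pics/s3.png',cv2.resize(im[:,:,::-1],None,fx=5,fy=5,interpolation=cv2.INTER_CUBIC))
E
```

```text
(no output)
```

View pics/s3.png

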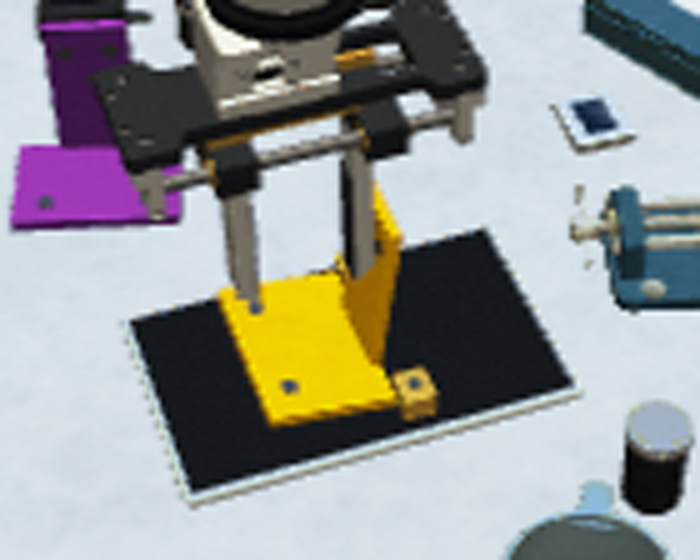

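The tip has begun: the foot's rear corner is lifted to (272,425) and the front finger is on the upright. Continuing the arc.

Request:
jog_arm([
  [0,0.0025,0.0004,0,0,0,0.064],
  [0,0.0025,0.0004,0,0,0,0.064],
  [0,0.0024,0.0006,0,0,0,0.064],
  [0,0.0024,0.0006,0,0,0,0.064],
])

```text
time_s: 9.75
ee_pos: [0.5448, -0.0428, 0.0685]
eef_rot: [3.141, 0.0, 1.357]
force: [-0.9, 0.8, 0.2]
grip_width: 0.0501
grip_force: 0.4
```

Request:
jog_arm([
  [0,0.0023,0.0008,0,0,0,0.064],
  [0,0.0023,0.0008,0,0,0,0.064],
  [0,0.0023,0.001,0,0,0,0.064],
  [0,0.0023,0.001,0,0,0,0.064],
  [0,0,0,0,0,0,0.064],
])

```text
time_s: 10.25
ee_pos: [0.5537, -0.0448, 0.0648]
eef_rot: [-3.142, -0.0, 1.357]
force: [-0.6, -0.5, 0.2]
grip_width: 0.0499
grip_force: 0.3
```

```bash
python3 - <<'E'
from h import *
im=ctrl.camera('side')[150:262,190:330];cv2.imwrite('pics/s4.png',cv2.resize(im[:,:,::-1],None,fx=5,fy=5,interpolation=cv2.INTER_CUBIC))
E
```

```text
(no output)
```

View pics/s4.png

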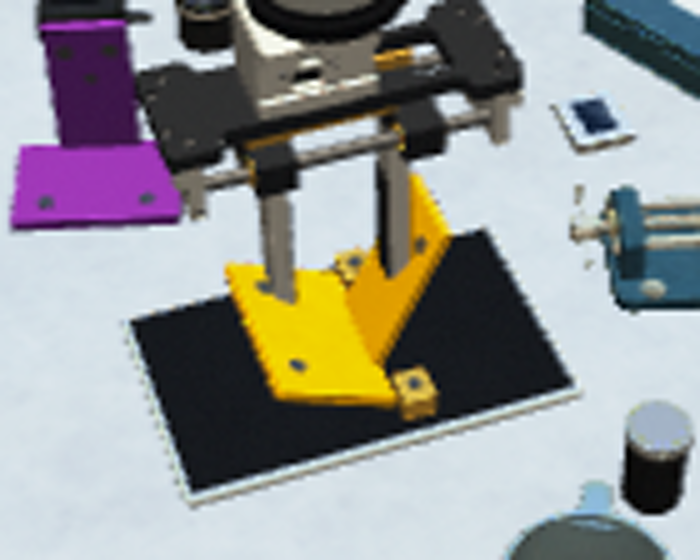

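Both fingers are in the V. The foot's rear corners are at (228,265) and (280,396), the upright's top corners at (413,175) and (450,237). I'll fit the tilt.

```bash
cat > tilt.py <<'E'
from fit import *
b=np.array([.5684,-.0498,-.2092])
def body(th,dy,L):  # L in bracket body coords -> world
    L=np.array(L,float);c,s=np.cos(th),np.sin(th);x=L[:,0]+.004;z=L[:,2]-.004
    return T(b,np.c_[-.004+c*x+s*z,L[:,1]+dy,.014-s*x+c*z])
def tilt(L,uv):
    f=lambda p:(proj('side',body(p[0],p[1],L))-uv).ravel()
    r=least_squares(f,[.6,0],loss='soft_l1');return np.degrees(r.x[0]),r.x[1],f(r.x).round(1)
s=lambda a:(np.array(a)+.5)/5-.5+[190,150]
E
python3 - <<'E'
from tilt import *
print(tilt([(-.07,.05,.008),(-.07,-.05,.008),(-.007,.025,.1),(0,-.025,.1)],s([(228,265),(280,396),(413,175),(450,237)])))
e=ctrl.get_obs()['ee_pos'];print((e[:2]-b[:2])@[np.cos(b[2]),np.sin(b[2])],e)
E
```

```text
(np.float64(24.661092297998202), np.float64(0.0035805697919218367), array([-0.2, -0. ,  0.5, -0.2, -1.1, -0.1,  0.6,  0.2]))
-0.015570133133862015 [ 0.55355676 -0.04474159  0.06482821]
```

Request:
jog_arm([
  [0,0.0019,0.0024,0,0,0,0.064],
  [0,0.0019,0.0024,0,0,0,0.064],
  [0,0.0019,0.0024,0,0,0,0.064],
  [0,0.0019,0.0024,0,0,0,0.064],
])

```text
time_s: 10.7
ee_pos: [0.5611, -0.0464, 0.0551]
eef_rot: [-3.142, 0.0, 1.357]
force: [-0.0, -1.2, 1.0]
grip_width: 0.0497
grip_force: 0.2
```

Request:
jog_arm([
  [0,0,0.001,0,0,0,0.064],
  [0,0,0.001,0,0,0,0.064],
  [0,0,0,0,0,0,0.064],
])

```text
time_s: 11.0
ee_pos: [0.5608, -0.0463, 0.0532]
eef_rot: [-3.141, 0.0, 1.357]
force: [-1.1, -0.3, 0.2]
grip_width: 0.0498
grip_force: 0.2
```

Request:
jog_arm([
  [0,0,0.001,0,0,0,0.064],
  [0,0,0,0,0,0,0.064],
])

```text
time_s: 11.2
ee_pos: [0.5609, -0.0463, 0.0523]
eef_rot: [3.142, 0.0, 1.357]
force: [-0.2, -0.4, -0.6]
grip_width: 0.0502
grip_force: 0.2
```

```bash
python3 - <<'E'
from tilt import *
im=ctrl.camera('side')[150:262,190:330];cv2.imwrite('pics/s5.png',cv2.resize(im[:,:,::-1],None,fx=5,fy=5,interpolation=cv2.INTER_CUBIC))
o=ctrl.get_obs();e=o['ee_pos'];print((e[:2]-b[:2])@[np.cos(b[2]),np.sin(b[2])],e,o['force'],o['moment'])
E
```

```text
-0.008044431356994109 [ 0.56091788 -0.04630689  0.0523644 ] [-0.51757973  0.29255006  0.52672139] [-0.08819802  0.12861858  0.06099504]
```

View pics/s5.png

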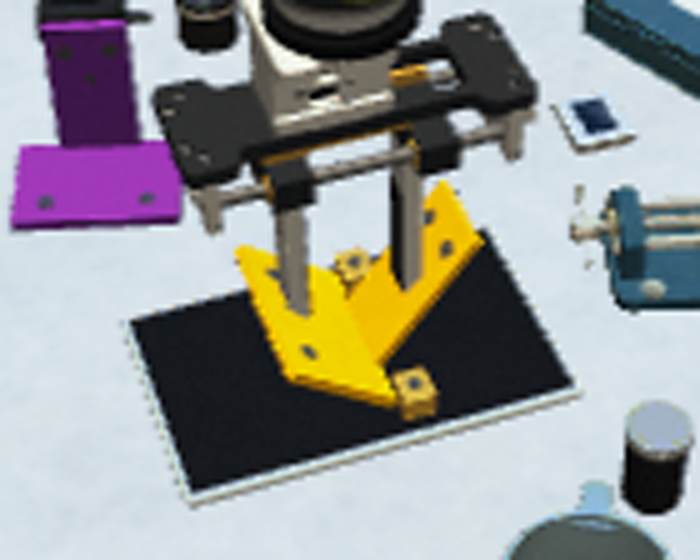

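Foot rear corners are at (237,250) and (292,380), upright top corners at (445,180) and (485,240). Fitting the tilt.

```bash
python3 - <<'E'
from tilt import *
print(tilt([(-.07,.05,.008),(-.07,-.05,.008),(-.007,.025,.1),(0,-.025,.1)],s([(237,250),(292,380),(445,180),(485,240)])))
E
```

```text
(np.float64(36.077424575586534), np.float64(0.0028131493858349218), array([ 0.4, -0.3,  0.8, -0.4, -1.4,  0.2, -0.5,  1.1]))
```

Contact is at the top of the bevel, about 13 mm above the tips. The V should seat at z ≈ 0.0436 with about 42° of tilt. Descending and feeling for it.

Request:
jog_arm([
  [0,0,0.0012,0,0,0,0.064],
  [0,0,0.0012,0,0,0,0.064],
  [0,0,0.0012,0,0,0,0.064],
  [0,0,0.0012,0,0,0,0.064],
  [0,0,0,0,0,0,0.064],
])

```text
time_s: 11.75
ee_pos: [0.5608, -0.0463, 0.0473]
eef_rot: [-3.141, 0.0, 1.357]
force: [0.1, 0.2, 0.4]
grip_width: 0.0501
grip_force: 0.1
```

Request:
jog_arm([
  [0,0,0.001,0,0,0,0.064],
  [0,0,0.0005,0,0,0,0.064],
  [0,0,0,0,0,0,0.064],
])

```text
time_s: 12.05
ee_pos: [0.5612, -0.0464, 0.0469]
eef_rot: [3.141, -0.0, 1.357]
force: [-2.2, -0.8, 9.0]
grip_width: 0.0501
grip_force: 5.4
```

Request:
jog_arm([
  [0,0,0.0007,0,0,0,0.064],
  [0,0,0,0,0,0,0.064],
])

```text
time_s: 12.25
ee_pos: [0.5614, -0.0464, 0.0468]
eef_rot: [3.14, -0.0, 1.357]
force: [-5.8, 0.1, 15.9]
grip_width: 0.05
grip_force: 9.2
```

Request:
jog_arm([
  [0,0,0.0007,0,0,0,0.064],
  [0,0,0,0,0,0,0.064],
])

```text
time_s: 12.45
ee_pos: [0.5615, -0.0464, 0.0467]
eef_rot: [3.14, -0.0, 1.357]
force: [-7.8, 0.1, 22.0]
grip_width: 0.0497
grip_force: 13.1
```

Seated in the V (z ≈ 0.0468, about 41°) with both fingers in contact. I'll relieve the pressure, then carry the V forward through the balance point at constant height.

Request:
jog_arm([
  [0,0,-0.001,0,0,0,0.064],
  [0,0,-0.0011,0,0,0,0.064],
  [0,0,0,0,0,0,0.064],
])

```text
time_s: 12.75
ee_pos: [0.5611, -0.0463, 0.047]
eef_rot: [3.141, -0.0, 1.357]
force: [-0.4, -0.5, 5.5]
grip_width: 0.0499
grip_force: 2.4
```

Request:
jog_arm([
  [0,0,-0.0003,0,0,0,0.064],
  [0,0.0005,0,0,0,0,0.064],
  [0,0.0005,0,0,0,0,0.064],
  [0,0.0005,0,0,0,0,0.064],
  [0,0.0005,0,0,0,0,0.064],
])

```text
time_s: 13.25
ee_pos: [0.5624, -0.0466, 0.0469]
eef_rot: [-3.14, 0.0, 1.357]
force: [-4.1, 0.5, 6.8]
grip_width: 0.0503
grip_force: 4.5
```

Request:
jog_arm([
  [0,0.0004,-0.0005,0,0,0,0.064],
  [0,0.0005,-0.0001,0,0,0,0.064],
  [0,0.0005,0,0,0,0,0.064],
  [0,0.0005,0,0,0,0,0.064],
])

```text
time_s: 13.65
ee_pos: [0.5648, -0.0472, 0.0475]
eef_rot: [-3.141, 0.0, 1.357]
force: [-0.4, 0.7, -0.7]
grip_width: 0.0503
grip_force: 0.1
```

Request:
jog_arm([
  [0,0.0005,0,0,0,0,0.064],
  [0,0.0005,0,0,0,0,0.064],
  [0,0.0005,0,0,0,0,0.064],
])

```text
time_s: 13.95
ee_pos: [0.5663, -0.0475, 0.0476]
eef_rot: [3.142, -0.0, 1.357]
force: [0.2, 0.2, 0.5]
grip_width: 0.0504
grip_force: 0.1
```

Request:
jog_arm([
  [0,0.0005,0,0,0,0,0.064],
  [0,0.0005,0,0,0,0,0.064],
  [0,0.0005,0,0,0,0,0.064],
  [0,0.0005,0,0,0,0,0.064],
  [0,0.0005,0,0,0,0,0.064],
])

```text
time_s: 14.45
ee_pos: [0.5687, -0.048, 0.0477]
eef_rot: [3.142, -0.0, 1.357]
force: [-0.9, 0.1, 0.2]
grip_width: 0.0499
grip_force: 0.1
```

Request:
jog_arm([
  [0,0.0005,0,0,0,0,0.064],
  [0,0.0005,0,0,0,0,0.064],
  [0,0.0005,0,0,0,0,0.064],
  [0,0.0005,0,0,0,0,0.064],
])

```text
time_s: 14.85
ee_pos: [0.5707, -0.0485, 0.0477]
eef_rot: [3.142, 0.0, 1.357]
force: [-0.2, 0.3, 0.3]
grip_width: 0.0499
grip_force: 0.1
```

```bash
python3 - <<'E'
from tilt import *
im=ctrl.camera('side')[150:262,190:330];cv2.imwrite('pics/s6.png',cv2.resize(im[:,:,::-1],None,fx=5,fy=5,interpolation=cv2.INTER_CUBIC))
o=ctrl.get_obs();e=o['ee_pos'];print((e[:2]-b[:2])@[np.cos(b[2]),np.sin(b[2])],e)
E
```

```text
0.001982776390719568 [ 0.57071486 -0.04844401  0.0476479 ]
```

View pics/s6.png

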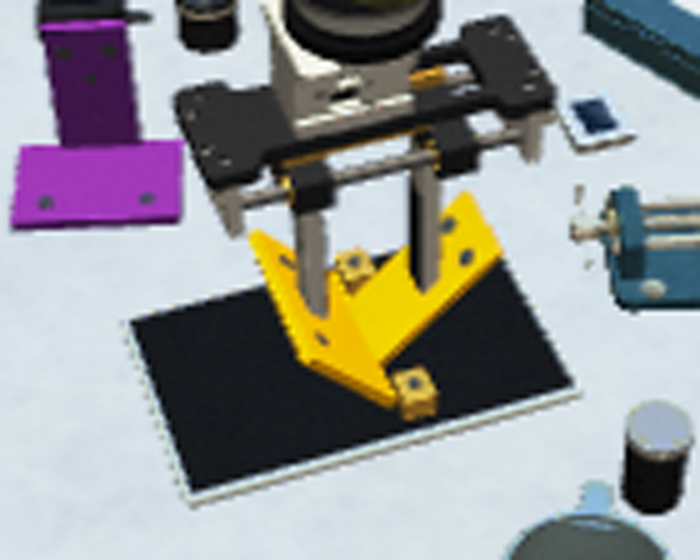

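The bracket is at or near the balance point and cradled. Foot rear corners are at (251,233) and (302,360), upright top corners at (468,195) and (502,250).

```bash
python3 - <<'E'
from tilt import *
print(tilt([(-.07,.05,.008),(-.07,-.05,.008),(-.007,.025,.1),(0,-.025,.1)],s([(251,233),(302,360),(468,195),(502,250)])))
E
```

```text
(np.float64(46.13870563291058), np.float64(0.004248924706626857), array([ 0.2, -0.2,  1.5,  0.2, -1.7, -1.4,  0.2,  0.8]))
```

Request:
jog_arm([
  [0,0,0.0003,0,0,0,0.064],
  [0,0,0.0003,0,0,0,0.064],
  [0,0,0,0,0,0,0.064],
])

```text
time_s: 15.2
ee_pos: [0.5706, -0.0484, 0.0471]
eef_rot: [3.141, 0.0, 1.357]
force: [-0.2, -0.9, 0.7]
grip_width: 0.0501
grip_force: 0.2
```

Request:
jog_arm([
  [0,0,0.0003,0,0,0,0.064],
  [0,0,0.0003,0,0,0,0.064],
  [0,0,0,0,0,0,0.064],
])

```text
time_s: 15.5
ee_pos: [0.5708, -0.0485, 0.0469]
eef_rot: [3.141, -0.0, 1.357]
force: [-0.3, -0.1, 5.0]
grip_width: 0.05
grip_force: 3.0
```

Request:
jog_arm([
  [0,0.0005,-0.0003,0,0,0,0.064],
  [0,0.0005,0,0,0,0,0.064],
  [0,0.0005,0,0,0,0,0.064],
  [0,0.0005,0,0,0,0,0.064],
])

```text
time_s: 15.9
ee_pos: [0.5723, -0.0488, 0.0468]
eef_rot: [-3.141, 0.0, 1.358]
force: [-3.6, 0.4, 5.5]
grip_width: 0.05
grip_force: 3.7
```

Request:
jog_arm([
  [0,0.0005,0,0,0,0,0.064],
  [0,0.0005,0,0,0,0,0.064],
  [0,0,0,0,0,0,0.064],
])

```text
time_s: 16.2
ee_pos: [0.5735, -0.0491, 0.0467]
eef_rot: [-3.141, -0.0, 1.357]
force: [-2.8, 1.1, 5.6]
grip_width: 0.0503
grip_force: 2.8
```

Request:
jog_arm([
  [0,0.0005,0,0,0,0,0.064],
  [0,0.0005,0,0,0,0,0.064],
  [0,0,0,0,0,0,0.064],
])

```text
time_s: 16.5
ee_pos: [0.5746, -0.0493, 0.0467]
eef_rot: [3.141, 0.0, 1.357]
force: [-1.2, 0.3, 1.6]
grip_width: 0.0501
grip_force: 1.5
```

Past balance with the rear finger holding the foot. Easing down along the arc.

Request:
jog_arm([
  [0,0.0008,-0.0005,0,0,0,0.064],
  [0,0.0008,-0.0005,0,0,0,0.064],
  [0,0.0008,-0.0005,0,0,0,0.064],
  [0,0.0008,-0.0005,0,0,0,0.064],
  [0,0.0008,-0.0004,0,0,0,0.064],
])

```text
time_s: 17.0
ee_pos: [0.5785, -0.0502, 0.0492]
eef_rot: [3.142, 0.0, 1.357]
force: [-0.1, -0.5, -0.6]
grip_width: 0.0497
grip_force: 0.0
```

Request:
jog_arm([
  [0,0.0008,-0.0004,0,0,0,0.064],
  [0,0.0008,-0.0004,0,0,0,0.064],
  [0,0.0009,-0.0004,0,0,0,0.064],
  [0,0.0009,-0.0004,0,0,0,0.064],
  [0,0.0009,-0.0004,0,0,0,0.064],
])

```text
time_s: 17.5
ee_pos: [0.5827, -0.0511, 0.0512]
eef_rot: [3.142, 0.0, 1.357]
force: [0.1, -0.5, -0.1]
grip_width: 0.0503
grip_force: 0.0
```

Request:
jog_arm([
  [0,0.0009,-0.0003,0,0,0,0.064],
  [0,0.0009,-0.0003,0,0,0,0.064],
  [0,0.0009,-0.0003,0,0,0,0.064],
  [0,0.0009,-0.0003,0,0,0,0.064],
  [0,0.0009,-0.0003,0,0,0,0.064],
])

```text
time_s: 18.0
ee_pos: [0.5871, -0.052, 0.0527]
eef_rot: [3.142, 0.0, 1.357]
force: [0.3, -0.2, 0.3]
grip_width: 0.05
grip_force: 0.0
```

```bash
python3 - <<'E'
from tilt import *
from scipy.optimize import minimize_scalar
im=ctrl.camera('side');np.save('pics/s7.npy',im)
i=im.astype(int);m=((i[:,:,0]>120)&(i[:,:,2]<60)&(i[:,:,0]-i[:,:,2]>100)&(i[:,:,0]>i[:,:,1]*1.1)).astype(np.uint8);m[:185]=0;m[250:]=0;m[:,:215]=0;m[:,315:]=0
# silhouette of the model vs mask
pl=[[(-.07,.05,.008),(-.07,-.05,.008),(0,-.05,.008),(0,.05,.008)],[(-.07,.05,0),(-.07,-.05,0),(0,-.05,0),(0,.05,0)],[(-.007,.025,.008),(-.007,-.025,.008),(-.007,-.025,.1),(-.007,.025,.1)],[(0,.025,.008),(0,-.025,.008),(0,-.025,.1),(0,.025,.1)]]
def iou(d):
    q=np.zeros_like(m)
    for k in (0,2):
        h=cv2.convexHull(proj('side',body(np.radians(d),.003,pl[k]+pl[k+1])).astype(np.float32)).round().astype(np.int32);cv2.fillConvexPoly(q,h,1)
    return (q&m).sum()/(q|m).sum()
v=[iou(d) for d in range(30,95)];j=np.argsort(v)[::-1][:4];print([(30+a,round(v[a],3)) for a in j],m.sum())
o=ctrl.get_obs();e=o['ee_pos'];print((e[:2]-b[:2])@[np.cos(b[2]),np.sin(b[2])],e)
E
```

```text
[(np.int64(55), np.float64(0.736)), (np.int64(56), np.float64(0.736)), (np.int64(58), np.float64(0.732)), (np.int64(59), np.float64(0.725))] 750
0.018891962003967727 [ 0.58724349 -0.05201166  0.05273028]
```

```bash
python3 - <<'E'
from tilt import *
i=np.load('pics/s7.npy').astype(int)
hsv=cv2.cvtColor(i.astype(np.uint8),cv2.COLOR_RGB2HSV)
m=((hsv[:,:,0]>15)&(hsv[:,:,0]<32)&(hsv[:,:,1]>190)&(hsv[:,:,2]>70));
for r in range(186,240,2): 
    c=''.join('#' if m[r,k] else '.' for k in range(225,312,1)); print(r,c)
for d in (50,57,64,71): print(d,proj('side',body(np.radians(d),.003,[(-.07,.05,.008),(-.07,-.05,.008),(-.007,.025,.1),(0,-.025,.1)])).round(0).tolist())
E
```

```text
186 .......................................................................................
188 .......................................................................................
190 ............................................................#..........................
192 ...........................................................###.........................
194 ...........................................................####........................
196 .................####......................................#####.......................
198 ..................#####...........................###......#######.....................
200 ...................#######....................#######......########....................
202 ....................#########...............#########.........#####....................
204 .....................#########...........###########..#..#########.....................
206 .....................##########......###########################.......................
208 ......................##########.....########################.......................
[... 955 characters left out ...]
..............#####..####...................................
232 ..............................................######...................................
234 .......................................................................................
236 .......................................................................................
238 .......................................................................................
50 [[241.0, 195.0], [253.0, 221.0], [283.0, 188.0], [292.0, 202.0]]
57 [[244.0, 193.0], [255.0, 219.0], [286.0, 190.0], [294.0, 204.0]]
64 [[246.0, 192.0], [258.0, 217.0], [288.0, 192.0], [296.0, 206.0]]
71 [[249.0, 190.0], [261.0, 216.0], [289.0, 195.0], [297.0, 208.0]]
```

The bracket has stuck by edge friction at about 54°, held only by the front finger, and the rear finger is now about 15° away from the foot. I'll go back into the V so both fingers are in contact before continuing.

Request:
jog_arm([
  [0,-0.002,0,0,0,0,0.064],
  [0,-0.003,0.001,0,0,0,0.064],
  [0,-0.003,0.0015,0,0,0,0.064],
  [0,-0.003,0.0015,0,0,0,0.064],
  [0,-0.0024,0.0016,0,0,0,0.064],
])

```text
time_s: 18.55
ee_pos: [0.5736, -0.0491, 0.0469]
eef_rot: [-3.142, 0.0, 1.357]
force: [-0.0, 0.2, -0.7]
grip_width: 0.0502
grip_force: 0.1
```

Request:
jog_arm([
  [0,0,0.0005,0,0,0,0.064],
  [0,0,0.0005,0,0,0,0.064],
  [0,0,0,0,0,0,0.064],
])

```text
time_s: 18.85
ee_pos: [0.5739, -0.0491, 0.0465]
eef_rot: [-3.141, -0.0, 1.357]
force: [-3.4, 0.4, 6.7]
grip_width: 0.0498
grip_force: 4.6
```

```bash
cat > see.py <<'E'
from tilt import *
im=ctrl.camera('side')
hsv=cv2.cvtColor(im,cv2.COLOR_RGB2HSV)
m=((hsv[:,:,0]>15)&(hsv[:,:,0]<32)&(hsv[:,:,1]>190)&(hsv[:,:,2]>70));m[:185]=0;m[245:]=0;m[:,:225]=0;m[:,312:]=0
for r in range(186,226,2): print(r,''.join('#' if m[r,k] else '.' for k in range(232,304)))
L=[(-.07,.05,.008),(-.07,-.05,.008),(-.007,.025,.1),(0,-.025,.1)]
for d in range(44,94,5): print(d,(proj('side',body(np.radians(d),.003,L))-[232,0]).round(0).ravel().tolist())
o=ctrl.get_obs();e=o['ee_pos'];print((e[:2]-b[:2])@[np.cos(b[2]),np.sin(b[2])],e,o['force'])
E
python3 see.py
```

```text
186 ........................................................................
188 ........................................................................
190 ...................................................##...................
192 .................................................#####..................
194 ..................................................######................
196 .........###......................................#######...............
198 ..........#####.................................##########..............
200 ..........########....................###......############.............
202 ...........#####.#..................#####......####...#####.............
204 ............######................#######......##########...............
206 .............######......#################....#########.................
208 .............######......##################.########....................
210 ..............######.....#########################......................
212 ...............######....#######################........................
214 ................##
[... 394 characters left out ...]
########.....................................
44 [7.0, 197.0, 19.0, 223.0, 49.0, 187.0, 58.0, 200.0]
49 [9.0, 196.0, 21.0, 221.0, 51.0, 188.0, 59.0, 201.0]
54 [11.0, 194.0, 22.0, 220.0, 53.0, 189.0, 61.0, 203.0]
59 [12.0, 193.0, 24.0, 219.0, 54.0, 191.0, 62.0, 204.0]
64 [14.0, 192.0, 26.0, 217.0, 56.0, 192.0, 64.0, 206.0]
69 [16.0, 191.0, 28.0, 216.0, 57.0, 194.0, 65.0, 208.0]
74 [18.0, 190.0, 30.0, 215.0, 58.0, 196.0, 65.0, 210.0]
79 [20.0, 189.0, 32.0, 215.0, 58.0, 198.0, 66.0, 212.0]
84 [22.0, 188.0, 35.0, 214.0, 59.0, 200.0, 66.0, 214.0]
89 [24.0, 188.0, 37.0, 213.0, 59.0, 202.0, 66.0, 216.0]
0.005266106956074231 [ 0.57393068 -0.04910665  0.04652268] [-3.210209    0.48745242  6.2194645 ]
```

Re-seated in the V, with both contacts felt. I'll advance along the V path with little slack, past the friction band.

Request:
jog_arm([
  [0,0.0005,-0.0006,0,0,0,0.064],
  [0,0.0005,0,0,0,0,0.064],
  [0,0.0005,0,0,0,0,0.064],
  [0,0.0005,0.0001,0,0,0,0.064],
  [0,0.0005,0.0001,0,0,0,0.064],
])

```text
time_s: 19.4
ee_pos: [0.5764, -0.0497, 0.0464]
eef_rot: [-3.142, -0.0, 1.357]
force: [0.2, 0.3, -0.3]
grip_width: 0.0498
grip_force: 0.5
```

Request:
jog_arm([
  [0,0.0005,0.0001,0,0,0,0.064],
  [0,0.0005,0.0001,0,0,0,0.064],
  [0,0.0005,0.0001,0,0,0,0.064],
  [0,0.0005,0.0001,0,0,0,0.064],
])

```text
time_s: 19.8
ee_pos: [0.5784, -0.0501, 0.046]
eef_rot: [-3.142, 0.0, 1.358]
force: [1.1, -0.7, 0.4]
grip_width: 0.0498
grip_force: 0.2
```

Request:
jog_arm([
  [0,0.0005,0.0001,0,0,0,0.064],
  [0,0.0005,0.0001,0,0,0,0.064],
  [0,0.0005,0.0002,0,0,0,0.064],
  [0,0,0.0003,0,0,0,0.064],
  [0,0,0,0,0,0,0.064],
])

```text
time_s: 20.3
ee_pos: [0.5799, -0.0504, 0.0455]
eef_rot: [3.141, -0.0, 1.357]
force: [0.3, -0.4, 1.2]
grip_width: 0.0502
grip_force: 1.0
```

```bash
python3 see.py
```

```text
186 ........................................................................
188 ........................................................................
190 ........................................................................
192 ....................................................###.................
194 ...........##.....................................######................
196 ...........####.....................................#####...............
198 ............#####.................................#########.............
200 .............#######....................###.......##########............
202 ..............#######................######.......###..######...........
204 ...............######..............#########......##..######............
206 ...............######......##################...##########..............
208 ...............######.......###########################.................
210 ................######.....#########################....................
212 .................#######...######################.......................
214 ..................
[... 394 characters left out ...]
########.....................................
44 [7.0, 197.0, 19.0, 223.0, 49.0, 187.0, 58.0, 200.0]
49 [9.0, 196.0, 21.0, 221.0, 51.0, 188.0, 59.0, 201.0]
54 [11.0, 194.0, 22.0, 220.0, 53.0, 189.0, 61.0, 203.0]
59 [12.0, 193.0, 24.0, 219.0, 54.0, 191.0, 62.0, 204.0]
64 [14.0, 192.0, 26.0, 217.0, 56.0, 192.0, 64.0, 206.0]
69 [16.0, 191.0, 28.0, 216.0, 57.0, 194.0, 65.0, 208.0]
74 [18.0, 190.0, 30.0, 215.0, 58.0, 196.0, 65.0, 210.0]
79 [20.0, 189.0, 32.0, 215.0, 58.0, 198.0, 66.0, 212.0]
84 [22.0, 188.0, 35.0, 214.0, 59.0, 200.0, 66.0, 214.0]
89 [24.0, 188.0, 37.0, 213.0, 59.0, 202.0, 66.0, 216.0]
0.011423096865899138 [ 0.57994518 -0.05042419  0.04550897] [ 0.19588358 -0.03859341  2.22368641]
```

Request:
jog_arm([
  [0,0.0005,0.0001,0,0,0,0.064],
  [0,0.0005,0.0002,0,0,0,0.064],
  [0,0.0005,0.0002,0,0,0,0.064],
  [0,0.0005,0.0002,0,0,0,0.064],
  [0,0.0005,0.0002,0,0,0,0.064],
])

```text
time_s: 20.85
ee_pos: [0.5824, -0.051, 0.0446]
eef_rot: [3.141, -0.0, 1.357]
force: [-0.6, 0.1, 5.2]
grip_width: 0.0498
grip_force: 2.9
```

Request:
jog_arm([
  [0,0.0005,0.0002,0,0,0,0.064],
  [0,0.0005,0.0002,0,0,0,0.064],
  [0,0.0005,0.0002,0,0,0,0.064],
  [0,0.0005,0.0002,0,0,0,0.064],
  [0,0,0,0,0,0,0.064],
])

```text
time_s: 21.35
ee_pos: [0.5844, -0.0514, 0.0438]
eef_rot: [3.141, -0.0, 1.357]
force: [-0.7, -0.3, 4.4]
grip_width: 0.0496
grip_force: 2.7
```

Request:
jog_arm([
  [0,0.0005,0.0002,0,0,0,0.064],
  [0,0.0005,0.0002,0,0,0,0.064],
  [0,0.0005,0.0002,0,0,0,0.064],
  [0,0.0005,0.0002,0,0,0,0.064],
  [0,0,0,0,0,0,0.064],
])

```text
time_s: 21.85
ee_pos: [0.5863, -0.0518, 0.0429]
eef_rot: [3.141, 0.0, 1.357]
force: [-0.7, 0.9, 4.6]
grip_width: 0.05
grip_force: 2.7
```

```bash
python3 see.py
```

```text
186 ........................................................................
188 ........................................................................
190 ........................................................................
192 ........................................................................
194 .............##.....................................#####...............
196 ..............###...................................######..............
198 ..............#####..................................######.............
200 ...............#####......................####......########............
202 ................#######................#######......##########..........
204 .................######.............##########......##...#####..........
206 .................######.......#################...###########...........
208 ..................######......############################..............
210 ...................######.....#########################.................
212 ....................######....######################....................
214 ..................
[... 390 characters left out ...]
.....#######.....................................
44 [7.0, 197.0, 19.0, 223.0, 49.0, 187.0, 58.0, 200.0]
49 [9.0, 196.0, 21.0, 221.0, 51.0, 188.0, 59.0, 201.0]
54 [11.0, 194.0, 22.0, 220.0, 53.0, 189.0, 61.0, 203.0]
59 [12.0, 193.0, 24.0, 219.0, 54.0, 191.0, 62.0, 204.0]
64 [14.0, 192.0, 26.0, 217.0, 56.0, 192.0, 64.0, 206.0]
69 [16.0, 191.0, 28.0, 216.0, 57.0, 194.0, 65.0, 208.0]
74 [18.0, 190.0, 30.0, 215.0, 58.0, 196.0, 65.0, 210.0]
79 [20.0, 189.0, 32.0, 215.0, 58.0, 198.0, 66.0, 212.0]
84 [22.0, 188.0, 35.0, 214.0, 59.0, 200.0, 66.0, 214.0]
89 [24.0, 188.0, 37.0, 213.0, 59.0, 202.0, 66.0, 216.0]
0.01790034584191399 [ 0.58627309 -0.05180762  0.04291105] [0.20623355 0.30189215 4.55356294]
```

Request:
jog_arm([
  [0,0.0005,0.0001,0,0,0,0.064],
  [0,0.0005,0.0002,0,0,0,0.064],
  [0,0.0005,0.0002,0,0,0,0.064],
  [0,0.0005,0.0002,0,0,0,0.064],
  [0,0,0,0,0,0,0.064],
])

```text
time_s: 22.4
ee_pos: [0.5881, -0.0522, 0.042]
eef_rot: [-3.142, 0.0, 1.357]
force: [1.0, 0.3, 2.6]
grip_width: 0.0501
grip_force: 1.3
```

Request:
jog_arm([
  [0,0.0005,0.0002,0,0,0,0.064],
  [0,0.0005,0.0003,0,0,0,0.064],
  [0,0.0005,0.0003,0,0,0,0.064],
  [0,0.0005,0.0003,0,0,0,0.064],
  [0,0,0,0,0,0,0.064],
])

```text
time_s: 22.9
ee_pos: [0.5901, -0.0526, 0.0409]
eef_rot: [-3.141, -0.0, 1.357]
force: [0.9, 0.5, 0.7]
grip_width: 0.0501
grip_force: 0.3
```

```bash
python3 see.py
```

```text
186 ........................................................................
188 ........................................................................
190 ........................................................................
192 ...............#........................................................
194 ...............##......................................#................
196 ...............###...................................#####..............
198 ................###...................................#####.............
200 .................####.......................###......#######............
202 ..................#####.................#######......#########..........
204 ...................#####.............##########......##..######.........
206 ...................#####.......##.#############.....##...######.........
208 ....................#####......##################.##########............
210 .....................#####.....##########################...............
212 .....................######....#######################..................
214 ..................
[... 394 characters left out ...]
..######.....................................
44 [7.0, 197.0, 19.0, 223.0, 49.0, 187.0, 58.0, 200.0]
49 [9.0, 196.0, 21.0, 221.0, 51.0, 188.0, 59.0, 201.0]
54 [11.0, 194.0, 22.0, 220.0, 53.0, 189.0, 61.0, 203.0]
59 [12.0, 193.0, 24.0, 219.0, 54.0, 191.0, 62.0, 204.0]
64 [14.0, 192.0, 26.0, 217.0, 56.0, 192.0, 64.0, 206.0]
69 [16.0, 191.0, 28.0, 216.0, 57.0, 194.0, 65.0, 208.0]
74 [18.0, 190.0, 30.0, 215.0, 58.0, 196.0, 65.0, 210.0]
79 [20.0, 189.0, 32.0, 215.0, 58.0, 198.0, 66.0, 212.0]
84 [22.0, 188.0, 35.0, 214.0, 59.0, 200.0, 66.0, 214.0]
89 [24.0, 188.0, 37.0, 213.0, 59.0, 202.0, 66.0, 216.0]
0.021763560488186826 [ 0.5900438  -0.05264889  0.0409184 ] [-0.10838357 -0.25517214 -0.75536878]
```

Request:
jog_arm([
  [0,0.0005,-0.0002,0,0,0,0.064],
  [0,0.0005,-0.0002,0,0,0,0.064],
  [0,0.0005,-0.0001,0,0,0,0.064],
  [0,0.0005,-0.0001,0,0,0,0.064],
  [0,0.0005,-0.0001,0,0,0,0.064],
])

```text
time_s: 23.45
ee_pos: [0.5926, -0.0532, 0.0418]
eef_rot: [3.142, 0.0, 1.357]
force: [0.9, -0.3, -0.4]
grip_width: 0.0502
grip_force: 0.3
```

```bash
python3 see.py | grep -v '0, '
```

```text
186 ........................................................................
188 ........................................................................
190 ........................................................................
192 ................##......................................................
194 ................###.....................................................
196 .................###..................................####..............
198 ..................###.................................#####.............
200 ...................###........................##.......#####............
202 ....................###...................######......########..........
204 .....................####.............##########......#########.........
206 .....................####.........#############.....###....#####........
208 ......................####......##############################..........
210 .......................####.....############################............
212 .......................######...########################................
214 ........................############################....................
216 .........................#######################........................
218 ...........................##################...........................
220 ............................#############...............................
222 .............................########...................................
224 ..............................#####.....................................
0.02441288550428815 [ 0.59263737 -0.05318964  0.04180893] [ 0.43657676 -0.27978797 -0.6473791 ]
```

The bracket now rests on the rear finger and follows it. Continuing to ease it down.

Request:
jog_arm([
  [0,0.0006,-0.0001,0,0,0,0.064],
  [0,0.0006,-0.0001,0,0,0,0.064],
  [0,0.0006,-0.0001,0,0,0,0.064],
  [0,0.0006,-0.0001,0,0,0,0.064],
  [0,0.0006,-0.0001,0,0,0,0.064],
])

```text
time_s: 24.0
ee_pos: [0.5955, -0.0538, 0.0423]
eef_rot: [3.142, 0.0, 1.357]
force: [0.9, 0.7, 0.4]
grip_width: 0.0502
grip_force: 0.3
```

Request:
jog_arm([
  [0,0.0006,-0.0001,0,0,0,0.064],
  [0,0.0006,-0.0001,0,0,0,0.064],
  [0,0.0006,-0.0001,0,0,0,0.064],
  [0,0.0006,-0.0001,0,0,0,0.064],
  [0,0.0006,-0.0001,0,0,0,0.064],
])

```text
time_s: 24.5
ee_pos: [0.5984, -0.0545, 0.0427]
eef_rot: [3.142, -0.0, 1.357]
force: [0.7, -0.3, -0.2]
grip_width: 0.0498
grip_force: 0.4
```

Request:
jog_arm([
  [0,0.0005,0,0,0,0,0.064],
  [0,0.0005,0,0,0,0,0.064],
  [0,0.0005,0,0,0,0,0.064],
  [0,0.0005,0,0,0,0,0.064],
  [0,0.0005,0,0,0,0,0.064],
])

```text
time_s: 25.0
ee_pos: [0.6009, -0.055, 0.0428]
eef_rot: [3.141, 0.0, 1.357]
force: [1.0, -0.5, 0.5]
grip_width: 0.0503
grip_force: 0.5
```

```bash
python3 see.py | grep -v '0, '
```

```text
186 ........................................................................
188 ........................................................................
190 ....................##..................................................
192 ....................###.................................................
194 .....................###................................................
196 .....................####...............................................
198 .......................###..............................................
200 ......................######.............................##.............
202 .......................######............................###............
204 .......................#######..............########....#####...........
206 .......................########.......##############..#########.........
208 ........................########...#############################........
210 .........................########..##############.######....#####.......
212 ..........................#######################################.......
214 ...........................###################################..........
216 ............................############################................
218 .............................#####################......................
220 ..............................###############...........................
222 ...............................########.................................
224 ................................#####...................................
0.03291619762159196 [ 0.60094332 -0.05501198  0.04277958] [ 0.44775806 -0.27291523  0.52763286]
```

Request:
jog_arm([
  [0,0.0005,0,0,0,0,0.064],
  [0,0.0005,0,0,0,0,0.064],
  [0,0.0005,0,0,0,0,0.064],
  [0,0.0005,0,0,0,0,0.064],
  [0,0.0005,0,0,0,0,0.064],
])

```text
time_s: 25.55
ee_pos: [0.6033, -0.0555, 0.0427]
eef_rot: [3.142, 0.0, 1.357]
force: [1.3, -0.5, 0.2]
grip_width: 0.0499
grip_force: 0.5
```

Request:
jog_arm([
  [0,0.0004,0,0,0,0,0.064],
  [0,0.0004,0,0,0,0,0.064],
  [0,0.0004,0,0,0,0,0.064],
  [0,0.0004,0,0,0,0,0.064],
  [0,0.0004,0,0,0,0,0.064],
])

```text
time_s: 26.05
ee_pos: [0.6052, -0.0559, 0.0427]
eef_rot: [-3.141, 0.0, 1.357]
force: [0.7, -0.7, 0.1]
grip_width: 0.05
grip_force: 0.3
```

Request:
jog_arm([
  [0,0.0004,0,0,0,0,0.064],
  [0,0.0004,0,0,0,0,0.064],
  [0,0.0004,0,0,0,0,0.064],
  [0,0.0004,0,0,0,0,0.064],
  [0,0.0004,0,0,0,0,0.064],
])

```text
time_s: 26.55
ee_pos: [0.6072, -0.0563, 0.0427]
eef_rot: [-3.142, 0.0, 1.357]
force: [0.8, 0.0, 0.3]
grip_width: 0.0501
grip_force: 0.0
```

Request:
jog_arm([
  [0,0.0005,0,0,0,0,0.064],
  [0,0.0005,0,0,0,0,0.064],
  [0,0.0005,0,0,0,0,0.064],
  [0,0.0005,0,0,0,0,0.064],
  [0,0.0005,0,0,0,0,0.064],
])

```text
time_s: 27.05
ee_pos: [0.6097, -0.0569, 0.0428]
eef_rot: [3.142, 0.0, 1.357]
force: [-0.5, 0.3, 0.0]
grip_width: 0.0501
grip_force: 0.0
```

```bash
python3 see.py | grep -v '0, '
```

```text
186 ........................................................................
188 ........................................................................
190 .......................##...............................................
192 .......................###..............................................
194 .......................####.............................................
196 .......................#####............................................
198 .......................######...........................................
200 .......................########.........................................
202 .......................#########........................................
204 .......................##########................######.................
206 .......................###########........###########....###............
208 ........................###########...########################..........
210 .........................###########..###########.#############.........
212 ..........................##############################....####........
214 ...........................######################################.......
216 ............................####################################........
218 .............................###########################................
220 ..............................###################.......................
222 ...............................##########...............................
224 ................................######..................................
0.041892739626446025 [ 0.60971453 -0.0569215   0.04278409] [0.07419179 0.05501925 0.21645918]
```

Request:
jog_arm([
  [0,0.003,0,0,0,0,0.064],
  [0,0,-0.01,0,0,0,0.064],
  [0,0,-0.02,0,0,0,0.064],
  [0,0,-0.04,0,0,0,0.064],
  [0,0,-0.04,0,0,0,0.064],
])

```text
time_s: 27.6
ee_pos: [0.6123, -0.0575, 0.1545]
eef_rot: [-3.141, 0.0, 1.357]
force: [0.7, 0.1, 0.0]
grip_width: 0.05
grip_force: 0.0
```

Request:
jog_arm([
  [0,0,-0.04,0,0,0,0.064],
  [0,-0.03,-0.03,0,0,0,0.064],
  [0,-0.04,0,0,0,0,0.064],
  [0,-0.04,0,0,0,0,0.064],
  [0,-0.04,0,0,0,0,0.064],
])

```text
time_s: 28.1
ee_pos: [0.4643, -0.0254, 0.2235]
eef_rot: [3.141, -0.0, 1.357]
force: [0.3, 0.0, -0.2]
grip_width: 0.05
grip_force: 0.0
```

Request:
jog_arm([
  [0.04,0,0,0,0,0,0.064],
  [0.04,0,0,0,0,0,0.064],
  [0.04,0,0,0,0,0,0.064],
  [0,0,0,0,0,0,0.064],
  [0,0,0,0,0,0,0.064],
])

```text
time_s: 28.6
ee_pos: [0.4913, 0.0919, 0.2232]
eef_rot: [3.141, 0.0, 1.359]
force: [0.4, -1.3, -0.3]
grip_width: 0.0497
grip_force: 0.0
```

```bash
python3 - <<'E'
from tilt import *
f=lambda n,r,c,k:cv2.resize(ctrl.camera(n)[r[0]:r[1],c[0]:c[1],::-1],None,fx=k,fy=k,interpolation=cv2.INTER_CUBIC)
A=f('side',(160,270),(190,330),4);B=f('top',(150,240),(160,250),2.5)
c=np.zeros((600,800,3),np.uint8);c[:A.shape[0],:A.shape[1]]=A;c[:B.shape[0],565:565+B.shape[1]]=B;cv2.imwrite('pics/end.png',c)
E
```

```text
(no output)
```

View pics/end.png

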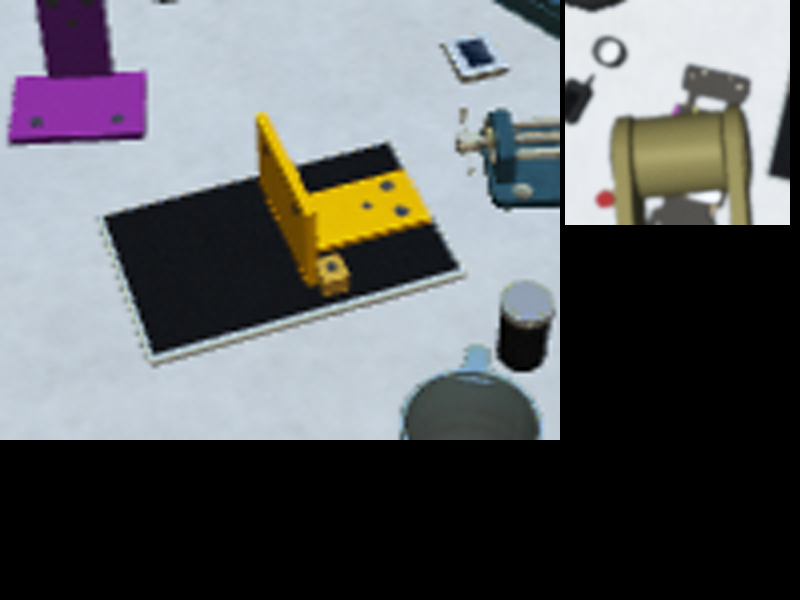

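The side view shows the upright flat on the rubber with its end corners at (405,171) and (434,220). The foot stands upright against the near stop at (333,270). A quick squareness check follows.

```bash
python3 - <<'E'
from fit import *
s=lambda a:(np.array(a)+.5)/4-.5+[190,160]
b=[.5684,-.0498,-.2092]
L=[(.092,.025,.017),(.092,-.025,.017),(-.008,.05,.08),(-.008,-.05,.08)]
k,r=fit([('side',L,s([(405,171),(434,220),(258,114),(309,208)]))])
c,s_=np.cos(b[2]),np.sin(b[2]);d=k[:2]-b[:2];print(d@[c,s_],d@[-s_,c],np.degrees(k[2]-b[2]),r)
E
```

```text
0.0015429172097265304 0.004526067678145643 -0.4308068524250516 [ 0.5 -0.5  0.1 -0.6 -0.  -0.1 -0.5  1.8]
```

```bash
python3 -c "
from station import ctrl
print(ctrl.hand_in())"
```

```text
the job is handed in; nothing more can be done
None
```

The bracket lies flat between the stops, its foot against them and square within about 0.5°, but about 3–4 mm off centre to its left; it stuck briefly at about 54° without dropping, and I handed the job in at about 29 s with the arm clear.

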